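# Line up the bone chess pieces by height in the display tray

### The arm

A 7-joint arm with a two-finger parallel gripper is mounted at the origin on the work surface. World frame = base frame: x ahead of the robot, y to its left, z up, the work surface at z = 0. Lengths are in m, angles in rad, forces in N, time in s.
With the tool pointing down it reaches from about 0.425 to 0.925 m from the base axis. Payload 6.8 kg.
Tool frame: the origin (TCP) lies on the centre line of the jaws, within the pads' length; the fingertips stand 14 mm ahead of it and the grasp point (between the pads) lies 5 mm behind it; z points along the fingers, y is the line along which they close (so a half turn about z gives the same grasp; the last joint's range is limited). The gripper opens to 85 mm and grips with 20 to 120 N. Pads are 22 mm wide; open, the fingers measure 114 mm over their backs; the gripper's body (76 mm by 85 mm) begins 54 mm behind the grasp point. The pads swing forward as they close: fully open they stand 13 mm farther back than shut.
Start: joints at [1.066, 0.477, 0.022, 1.555, -0.011, 1.109, -0.083], TCP at [0.261, -0.623, 0.214] pointing down, gripper open.
Joint ranges: [-2.96, 2.96], [-0.34, 2.1], [-1.41, 1.46], [0.24, 2.44], [-1.37, 4.51], [0.17, 1.92], [-2.96, 2.96]. Speed limits (rad/s): [2.39, 2.39, 3.14, 3.14, 3.14, 3.14, 3.14].

### API

Orientations are given as a unit quaternion [w, x, y, z].
In Python, from station import bot gives the robot as it stands. The module is installed in compiled form; this text tells all that it offers.
- The arm moves only by the tool drive_tool, never from a script. Its argument "commands" is a list of rows, each an object with "hand": the opening, from 0 (shut) to 1 (fully open); "translation": the shift along the world's x, y, z in mm, a list of three; "angular": the turn, a rotation vector about the world's x, y, z in rad, a list of three. In form: [{"hand": hand, "translation": [tx, ty, tz], "angular": [ax, ay, az]}, ...]. A call has 1 to 12 rows; each row is the pose to reach, as a shift and turn from the pose commanded when the call began; what a row does not reach only later rows make up. A row lasts 1/8 s, in which the tool goes at most 62.5 mm and 10.7 degrees, less where a joint would pass 70% of its speed; a pose out of reach is approached as far as the arm can. A call with a gripper value outside its range is refused whole. The fingers move at their own pace and stop on an object; "force" is the grip in N (left out, the last holds). Time passes only in rows, so rows that repeat a pose let the fingers close. It gives the time, the measured TCP pose, the force, the opening and the grip force at its end, in the units of the state.
- bot.get_obs(): the state, without advancing time (a new reading comes with each control period).
- bot.read_camera(name): name is "side" or "top"; returns the picture (420x560x3 uint8, red, green, blue); there is no depth.
- bot.camera_model(name): a dict with "fx", "fy", "cx", "cy" (pixels), "view" (4x4, takes a point from world to camera coordinates). Camera axes: x right, y up, looking along -z (the intrinsics and any distortion apply to the point x, -y, -z); pixel columns grow to the right and rows downward; lengths in m; the calibration is good to about 2 mm. A picture is of the moment at which its call begins. camera_model takes no time and is no camera call.
- bot.hand_in(): hands the job in; it is judged then, once.
Trained networks look in the newest picture that a camera, given by its name, has taken for a name from the list of things; names that differ only in an ending like _2 or _b are one class to them, and where a whole thing is asked for, a point or a joint stands for the part that bears it (a point fixed in the world has none). Each returns a list of dicts, best first, with "score" (0 to 1); they miss things now and then, are a little off and sometimes report something else, mostly with a low value. They report only what shows in the picture. A call takes as long as a camera call.
- bot.find_in(camera, query): "position" ([column, row] in pixels, amid what is visible of it).
- bot.outline_of(camera, query): "pixels" (420x560 bool, what is visible of it) and "position" ([column, row] in pixels, amid what is visible of it).
The state is a dict: "t": time; "q": joint angles; "joint_vel": joint speeds; "joint_torque": joint torques, N m; "eef_pos": TCP position; "tool_rot": TCP orientation; "contact_force": force on the tool from outside, world axes, zero at the start; "torque": the same for the moment, N m; "gripper_width": opening from 0.0 (shut) to 1.0 (fully open); "grasp_force": force on a finger pad.
Only numpy, scipy, OpenCV 4.12 (cv2) and the standard library are available. Lean on these libraries where they do the work, as an engineer would, in place of code of your own. Each camera call takes 0.05 s, during which the arm holds its last target. There are 200 camera calls.

### The job

Set the four bone chess pieces out in the slide tray for display, each standing upright in the middle of its own baize pad, in order of height: the tallest on the pad next to the bronze bishop, stepping down to the shortest beside the enamel dish. Do not let any piece topple, and leave the bishop and the dish where they stand.

Things in the scene. Friction and masses are not known exactly. Their poses are not given: they have to be found in the camera images.
- king: carved bone king, the tallest: 96 mm high, small cross on top; base 38 mm across; slim stem; collar 24 mm across at 56 to 62 mm up; head 18 mm across at 64 mm, widening to 24 mm at 82 mm. Round: grip from any side about 66 mm above the underside. About 60 g. Origin: centre of the underside, z up. Starts loose on the sideboard.
- queen: carved bone queen, second in height: 82 mm high, beaded coronet and small ball on top; base 36 mm across; slim stem; collar 23 mm across at 48 to 54 mm up; head 17 mm across at 56 mm, widening to 24 mm at 73 mm. Round: grip from any side about 57 mm above the underside. About 50 g. Origin: centre of the underside, z up. Starts loose on the sideboard.
- knight: carved bone knight, third in height: 66 mm high, horse's head and neck on a round base 34 mm across that ends 17 mm up. It looks along its -x; flat cheeks and neck 17 mm thick face +y and -y: grip across its y axis, over the origin, about 40 mm above the underside. About 45 g. Origin: centre of the underside, z up. Starts loose on the sideboard, turned any way.
- pawn: carved bone pawn, the smallest: 48 mm high; base 29 mm across, foot narrowing to 17 mm at 15 mm up; collar 20 mm across about 30 mm up, ball head 20 mm across centred 40 mm up. Round: grip from any side about 35 mm above the underside. About 25 g. Origin: centre of the underside, z up. Starts loose on the sideboard.
- pad_1: one of four like round green baize pads, 46 mm across, flush in the floor of the wooden slide tray; empty at the start. Origin: its centre on the tray floor, 16 mm above the sideboard, z up. The four make one straight row, 75 mm apart, along the tray. Which number lies where in the row, the row's place and its turn (up to 0.15 rad) all vary.
- pad_2: a baize pad like pad_1, anywhere in the row. The tray does not move; it is 470 mm long along the row. Its front rail, on the robot's side, runs 72 mm before the row, 22 mm high, with two small brass knobs reaching 18 mm further; its end rails, 22 mm high, are 231 mm from the row's middle. Origin as for pad_1.
- pad_3: a baize pad like pad_1, anywhere in the row. The glass-topped display case, from under which the tray is drawn, begins 92 mm beyond the row on the far side; it is 96 mm high, 500 mm wide and fixed, and a magnifier up to 15 mm thick lies on top of it. Origin as for pad_1.
- pad_4: a baize pad like pad_1, anywhere in the row. Origin as for pad_1: its centre on the tray floor, z up.
- bronze_bishop: dark bronze bishop from a larger set, 104 mm high, base 42 mm across, 0.38 kg, standing loose in the tray in line with the row, 75 mm beyond the centre of one end pad (which end varies). It marks the tall end of the row and stays where it is. Origin: centre of the underside, z up.
- pin_dish: small round white enamel dish with lapel pins in it, 60 mm across, 14 mm high, loose in the tray in line with the row, 75 mm beyond the centre of the other end pad. It stays where it is. Origin: centre of the underside, z up.

How it is judged:
By the outcome, as a careful person would: the job done as asked, in the order asked, and still so for the second after the job is handed in, with the robot touching nothing.
It also fails if it takes over 99 s, if anything falls off the work surface, if the arm or the gripper's body presses on something with over 40 N, if the wrist force passes 120 N, or if a joint passes its speed limit or range.

## Working session

There is one attempt and no reset: what is moved stays moved. The work goes in short steps, Python scripts to look and compute and a tool call to move; the robot and the scene stay as the last step left them, time stands still between calls to the robot, and variables do not carry over. Pictures are saved under pics/ and viewed, at most 14 in all, crops included, and the job is handed in when it is done.

Besides the shell and the picture viewer there is one more tool, called after "Emit:" as a command line: name --argument value ..., lists and objects as JSON in quotes. drive_tool: Moves the arm, as the interface text tells. Its arguments: {"type":"object","properties":{"commands":{"type":"array","items":{"type":"object","properties":{"hand":{"type":"number"},"translation":{"type":"array","items":{"type":"number"}},"angular":{"type":"array","items":{"type":"number"}}}}},"force":{"type":"number"}},"required":["commands"]}

```bash
mkdir -p pics; python3 - <<'E'
from station import bot
import cv2,numpy as np
for c in("side","top"):
    im=bot.read_camera(c); cv2.imwrite(f"pics/{c}0.png",im[:,:,::-1])
    m=bot.camera_model(c); print(c,{k:np.round(v,3).tolist() for k,v in m.items()})
    for q in("king","queen","knight","pawn","pad_1","bronze_bishop","pin_dish"):
        print(q,[(np.round(d["position"]).tolist(),round(d["score"],2)) for d in bot.find_in(c,q)][:6])
o=bot.get_obs();print(o["t"],o["eef_pos"],o["tool_rot"],o["gripper_width"])
E
```

```text
side {'fx': 385.907, 'fy': 385.907, 'cx': 279.312, 'cy': 203.209, 'view': [[0.959, -0.283, 0.011, -0.524], [0.174, 0.621, 0.765, -0.149], [-0.223, -0.731, 0.644, -0.661], [0.0, 0.0, 0.0, 1.0]]}
king []
queen [([216.0, 188.0], 0.86)]
knight [([202.0, 149.0], 0.56)]
pawn [([264.0, 372.0], 0.61)]
pad_1 [([303.0, 212.0], 0.67), ([318.0, 240.0], 0.59), ([274.0, 174.0], 0.58)]
bronze_bishop [([262.0, 144.0], 0.56)]
pin_dish [([343.0, 257.0], 0.64)]
top {'fx': 506.133, 'fy': 506.133, 'cx': 273.949, 'cy': 211.219, 'view': [[0.023, -1.0, 0.006, -0.011], [0.994, 0.024, 0.109, -0.535], [-0.109, 0.003, 0.994, -0.986], [0.0, 0.0, 0.0, 1.0]]}
king []
queen [([209.0, 257.0], 0.72)]
knight [([125.0, 260.0], 0.59)]
pawn [([411.0, 261.0], 0.63), ([125.0, 261.0], 0.49)]
pad_1 [([193.0, 187.0], 0.74), ([230.0, 180.0], 0.64), ([268.0, 180.0], 0.6), ([210.0, 257.0], 0.19)]
bronze_bishop [([155.0, 185.0], 0.65)]
pin_dish [([338.0, 169.0], 0.58)]
0.8 [ 0.26086787 -0.62259542  0.21373977] [3.38446547e-05 9.80387496e-01 1.97079568e-01 1.39015833e-05] 1.003497878999507
```

View pics/top0.png

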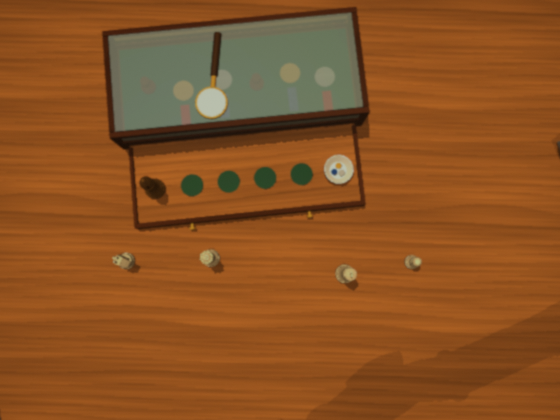

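View pics/side0.png

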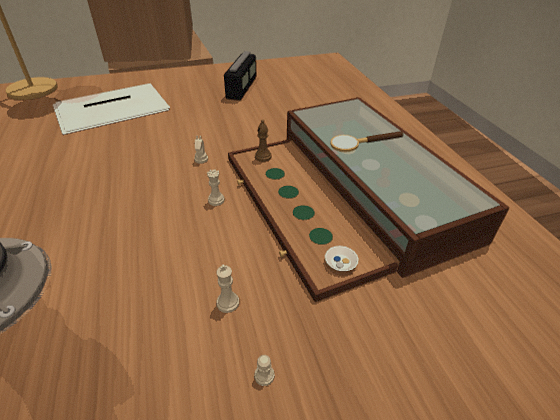

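```bash
cat > h.py <<'E'
import numpy as np,cv2
from scipy.optimize import least_squares
from station import bot
P={"king":[(0,19),(10,19),(18,9),(54,8),(56,12),(62,12),(64,9),(82,12),(86,5),(96,4)],
"queen":[(0,18),(10,18),(17,8),(46,7),(48,11.5),(54,11.5),(56,8.5),(73,12),(77,5),(82,4)],
"pawn":[(0,14.5),(6,14.5),(15,8.5),(28,7),(30,10),(33,8),(40,10),(45,8),(48,2)],
"knight":[(0,17),(10,17),(17,12)]}
def proj(c,p):
    m=bot.camera_model(c);q=np.c_[np.atleast_2d(p),np.ones(len(np.atleast_2d(p)))]@np.array(m["view"]).T
    return np.c_[m["cx"]+m["fx"]*q[:,0]/-q[:,2],m["cy"]+m["fy"]*-q[:,1]/-q[:,2]]
def ray(c,uv,z):
    m=bot.camera_model(c);V=np.array(m["view"]);R,t=V[:3,:3],V[:3,3]
    d=R.T@np.array([(uv[0]-m["cx"])/m["fx"],-(uv[1]-m["cy"])/m["fy"],-1]);o=-R.T@t
    return (o+d*(z-o[2])/d[2])[:2]
def render(c,name,x,y,z0=0,S=8):
    im=np.zeros((420*2,560*2),np.uint8);pr=P[name];a=np.linspace(0,2*np.pi,24)
    def ring(z,r):return proj(c,np.c_[x+r*np.cos(a)/1e3,y+r*np.sin(a)/1e3,np.full(24,z/1e3+z0)])
    for (z1,r1),(z2,r2) in zip(pr,pr[1:]):
        h=cv2.convexHull(np.float32(np.r_[ring(z1,r1),ring(z2,r2)]))
        cv2.fillConvexPoly(im,np.int32(np.round((h+.5)*2*16)),255,shift=4)
    return im
def cen(im):
    m=cv2.moments(im);return np.array([m["m10"]/m["m00"],m["m01"]/m["m00"]])/2-.25
def locate(name,cams,cc,x0,z0=0):
    f=lambda p:np.concatenate([cen(render(c,name,p[0],p[1],z0))-cc[c] for c in cams])
    s=least_squares(f,x0,diff_step=0.005);return s.x,f(s.x)
E
python3 - <<'E'
from h import *
ims={}
for c in("side","top"):
    im=bot.read_camera(c);ims[c]=im;hs=im.astype(int)
    g=((hs[:,:,1]>hs[:,:,0]+12)&(hs[:,:,1]>hs[:,:,2]+5)&(hs.sum(2)<200)).astype(np.uint8)
    n,l,st,ct=cv2.connectedComponentsWithStats(g)
    for i in range(1,n):
        if st[i,4]>60: print(c,"pad",st[i,4],ct[i].round(1),ray(c,ct[i],.016).round(4))
    for q in("bronze_bishop","pin_dish"):
        for d in bot.outline_of(c,q)[:1]: 
            v,u=np.nonzero(d["pixels"]);p=(u.mean(),v.mean());print(q,np.round(p,1),ray(c,p,.06 if q[0]=="b" else .024).round(4))
top,side={},{}
for q in("king","queen","pawn","knight"):
    cc={}
    for c in("side","top"):
        im=bot.read_camera(c)
        for d in bot.outline_of(c,q):
            v,u=np.nonzero(d["pixels"]);p=np.array([u.mean(),v.mean()])
            print(q,c,d["score"],p.round(1),len(u))
            if c not in cc: cc[c]=p
    for cs in (("top",),("side",),("top","side")):
        if q!="knight" and all(k in cc for k in cs):
            x,r=locate(q,cs,cc,ray(cs[0],cc[cs[0]],.03));print(q,cs,x.round(4),r.round(1))
def crop(c,u,v,h=22,w=30):return cv2.resize(ims[c][v-h:v+h,u-w:u+w,::-1],(400,293),interpolation=cv2.INTER_CUBIC)
cv2.imwrite("pics/crop.png",np.vstack([np.hstack([crop("top",125,260),crop("side",201,149)]),np.hstack([crop("top",346,274),crop("top",152,187)])]))
E
```

```text
side pad 152 [274.6 173.2] [0.5848 0.17  ]
side pad 182 [288.  191.5] [0.5944 0.0957]
side pad 222 [303.  212.1] [0.6038 0.0216]
side pad 274 [320.4 235.6] [ 0.6136 -0.0528]
bronze_bishop [262.5 144.5] [0.5722 0.2314]
pin_dish [341.1 258.2] [ 0.6255 -0.1241]
top pad 314 [301.2 173.6] [ 0.616  -0.0526]
top pad 319 [264.7 177.4] [0.6063 0.022 ]
top pad 315 [228.3 181.2] [0.5966 0.0962]
top pad 317 [191.6 184.8] [0.5872 0.1709]
bronze_bishop [152.  186.9] [0.5742 0.2408]
pin_dish [338.1 169.1] [ 0.6256 -0.1271]
king side 0.97 [226.2 291. ] 726
king top 0.62 [227.8 181.8] 360
king top 0.53 [344.7 273.7] 284
king ('top',) [0.5949 0.0973] [-0.  0.]
king ('side',) [ 0.413  -0.1456] [ 0. -0.]
king ('top', 'side') [0.5124 0.0335] [ 30.4  41.7  32.7 -81.8]
queen side 0.8 [214.7 188.7] 371
queen top 0.49 [209.2 257.8] 241
queen ('top',) [0.4404 0.1304] [ 0. -0.]
queen ('side',) [0.4382 0.1299] [-0. -0.]
queen ('top', 'side') [0.4393 0.1303] [ 0.1  0.5  0.5 -0.2]
pawn side 0.56 [264.2 371. ] 463
pawn top 0.74 [411.3 261.7] 160
pawn ('top',) [ 0.4421 -0.2785] [-0.  0.]
pawn ('side',) [ 0.4407 -0.2812] [-0.  0.]
pawn ('top', 'side') [ 0.4411 -0.2803] [ 0.9  0.5  0.1 -0.6]
knight side 0.7 [199.6 151.2] 230
knight top 0.76 [123.6 260.4] 268
```

View pics/crop.png

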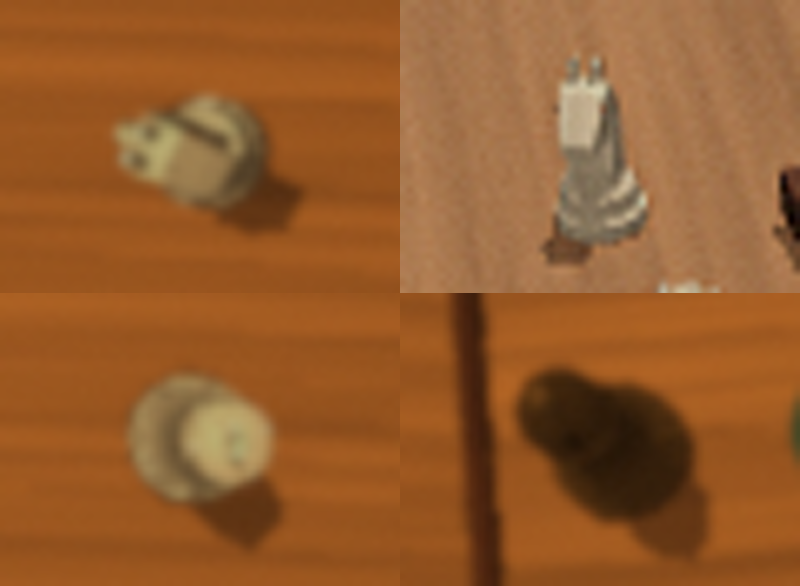

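```bash
python3 - <<'E'
from h import *
for cs in(("top",),("side",),("top","side")):
    x,r=locate("king",cs,{"top":np.array([344.7,273.7]),"side":np.array([226.2,291.])},(.42,-.145));print(cs,x.round(4),r.round(1))
a=cv2.imread("pics/top0.png")[246:274,108:146];b=cv2.imread("pics/side0.png")[132:170,185:217]
cv2.imwrite("pics/kn.png",np.hstack([cv2.resize(a,None,fx=12,fy=12,interpolation=cv2.INTER_CUBIC),cv2.resize(b,(283,336),interpolation=cv2.INTER_CUBIC)]))
E
```

```text
('top',) [ 0.4149 -0.1428] [-0. -0.]
('side',) [ 0.413  -0.1456] [-0. -0.]
('top', 'side') [ 0.4139 -0.1439] [ 0.6  0.5  0.4 -0.9]
```

View pics/kn.png

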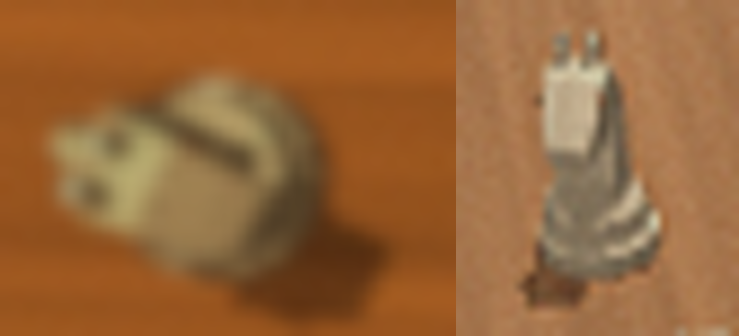

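Emit:
drive_tool --commands '[{"hand":0.8,"translation":[153,479,-54],"angular":[0,0,1.302]},{"hand":0.8,"translation":[153,479,-54],"angular":[0,0,1.302]},{"hand":0.8,"translation":[153,479,-54],"angular":[0,0,1.302]},{"hand":0.8,"translation":[153,479,-54],"angular":[0,0,1.302]},{"hand":0.8,"translation":[153,479,-54],"angular":[0,0,1.302]},{"hand":0.8,"translation":[153,479,-54],"angular":[0,0,1.302]},{"hand":0.8,"translation":[153,479,-54],"angular":[0,0,1.302]},{"hand":0.8,"translation":[153,479,-54],"angular":[0,0,1.302]},{"hand":0.8,"translation":[153,479,-54],"angular":[0,0,1.302]},{"hand":0.8,"translation":[153,479,-54],"angular":[0,0,1.302]},{"hand":0.8,"translation":[153,479,-54],"angular":[0,0,1.302]},{"hand":0.8,"translation":[153,479,-54],"angular":[0,0,1.302]}]' --force 25

```text
t: 3.4
eef_pos: [0.4136, -0.145, 0.1597]
tool_rot: [0.0, 0.661, 0.75, -0.0]
contact_force: [-1.2, 0.2, 0.1]
gripper_width: 0.798
grasp_force: 0.0
```

```bash
python3 - <<'E'
from h import *
o=bot.get_obs();print({k:np.round(o[k],3) for k in("t","q","eef_pos","tool_rot","gripper_width")})
for uv,c in(((126.5-.5,260.75-.5),"top"),((201.0,159.5),"side")):print(c,ray(c,uv,.006).round(4))
cv2.imwrite("pics/side1.png",bot.read_camera("side")[:,:,::-1])
# knight base colour fit: bottom/right extents of rendered base
E
```

```text
{'t': np.float64(3.4), 'q': array([ 0.626,  0.19 , -0.475,  2.126,  0.115,  0.849,  0.207]), 'eef_pos': array([ 0.414, -0.145,  0.16 ]), 'tool_rot': array([ 0.   ,  0.661,  0.75 , -0.   ]), 'gripper_width': np.float64(0.798)}
top [0.4309 0.2989]
side [0.4275 0.2891]
```

View pics/side1.png

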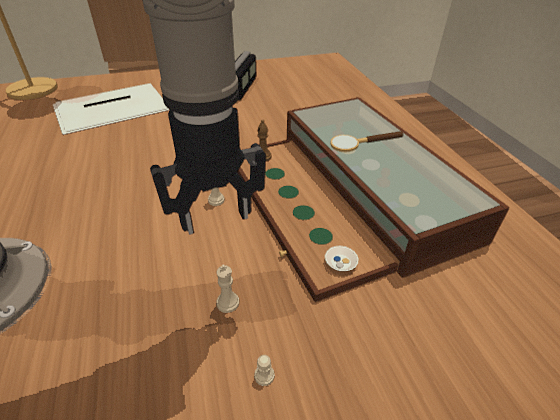

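Emit:
drive_tool --commands '[{"hand":0.8,"translation":[0,1,-45],"angular":[0,0,0]},{"hand":0.8,"translation":[0,1,-80],"angular":[0,0,0]},{"hand":0.7,"translation":[0,1,-99],"angular":[0,0,0]},{"hand":0.5,"translation":[0,1,-99],"angular":[0,0,0]},{"hand":0.35,"translation":[0,1,-99],"angular":[0,0,0]},{"hand":0.3,"translation":[0,1,-99],"angular":[0,0,0]},{"hand":0.2,"translation":[0,1,-99],"angular":[0,0,0]},{"hand":0.1,"translation":[0,1,-99],"angular":[0,0,0]},{"hand":0,"translation":[0,1,-99],"angular":[0,0,0]},{"hand":0,"translation":[0,1,-99],"angular":[0,0,0]}]' --force 25

```text
t: 4.7
eef_pos: [0.4146, -0.1429, 0.0617]
tool_rot: [0.001, 0.661, 0.751, 0.0]
contact_force: [-1.0, 0.1, 5.2]
gripper_width: 0.244
grasp_force: 24.2
```

```bash
python3 - <<'E'
from h import *
im=bot.read_camera("side");cv2.imwrite("pics/side2.png",cv2.resize(im[180:330,150:310,::-1],(640,600),interpolation=cv2.INTER_CUBIC))
E
```

```text
(no output)
```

View pics/side2.png

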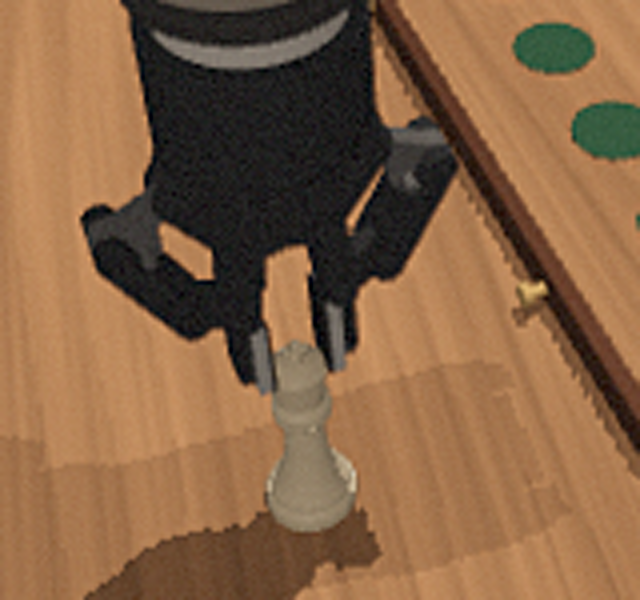

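```bash
python3 - <<'E'
from h import *
for n,p in (("king50",[.4139,-.1439,.05]),("kingtop",[.4139,-.1439,.096]),("kbase",[.4139,-.1439,0]),("tip+",[.4146+.013,-.142,.048]),("tip-",[.4146-.013,-.144,.048])):
  q=proj("side",p)[0];print(n,(q-[150,180])*4)
for c in("side","top"):
  im=bot.read_camera(c)
  for d in bot.outline_of(c,"king"):
    v,u=np.nonzero(d["pixels"]);print(c,d["score"],u.mean(),v.mean(),len(u),u.min(),u.max(),v.min(),v.max())
cv2.imwrite("pics/top2.png",cv2.resize(bot.read_camera("top")[230:320,300:400,::-1],(660,594),interpolation=cv2.INTER_CUBIC))
E
```

```text
king50 [302.2441413  414.19360575]
kingtop [292.67924271 337.84203445]
kbase [311.64831745 489.26221401]
tip+ [335.46768491 406.1675464 ]
tip- [272.08638397 424.37829497]
side 0.72 226.41975308641975 291.18518518518516 729 217 239 265 312
top 0.51 336.7826086956522 273.2608695652174 46 335 339 267 279
top 0.24 191.42156862745097 185.0735294117647 408 180 203 174 196
```

View pics/top2.png

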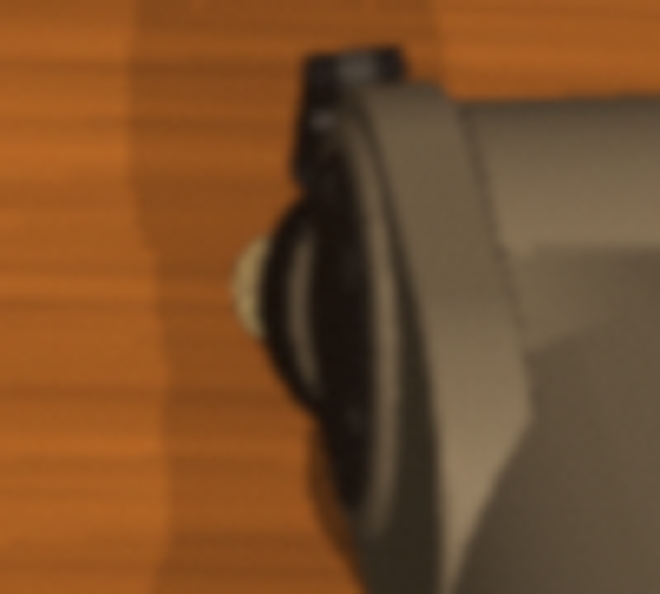

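```bash
python3 - <<'E'
from h import *
for z in(.145,.155,.165,.175):
  for s in(-1,1): print(z,s,proj("side",[.4136+s*.036,-.145+s*.0045,z])[0].round(1))
o=bot.get_obs();print({k:np.round(o[k],3) for k in("t","contact_force","torque","eef_pos","tool_rot","gripper_width","grasp_force")})
im=cv2.imread("pics/side1.png");cv2.imwrite("pics/s1c.png",cv2.resize(im[160:310,150:310],(640,600),interpolation=cv2.INTER_CUBIC))
E
```

```text
0.145 -1 [195.4 249.7]
0.145 1 [244.2 235.5]
0.155 -1 [194.4 244.8]
0.155 1 [243.8 230.6]
0.165 -1 [193.5 239.7]
0.165 1 [243.5 225.5]
0.175 -1 [192.5 234.5]
0.175 1 [243.1 220.4]
{'t': np.float64(5.0), 'contact_force': array([-1.449, -0.408,  6.407]), 'torque': array([-0.017,  0.245, -0.022]), 'eef_pos': array([ 0.415, -0.143,  0.062]), 'tool_rot': array([0.001, 0.661, 0.751, 0.   ]), 'gripper_width': np.float64(0.241), 'grasp_force': np.float64(24.22)}
```

View pics/s1c.png

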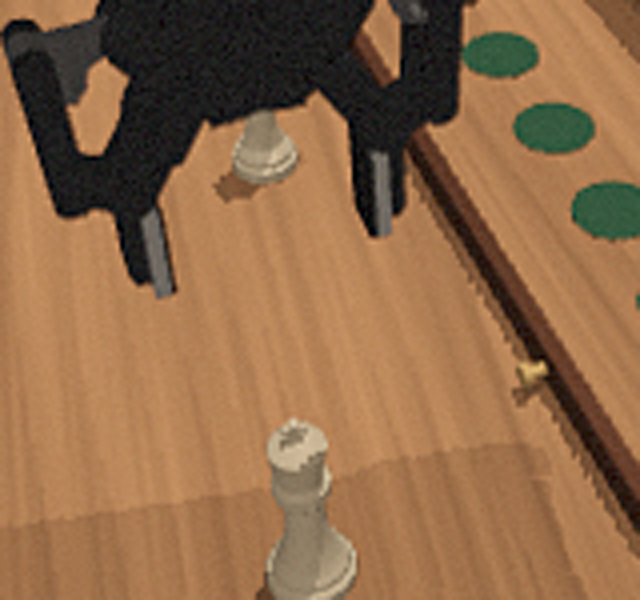

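Emit:
drive_tool --commands '[{"hand":0.3,"translation":[0,0,0],"angular":[0,0,0]},{"hand":0.5,"translation":[0,0,0],"angular":[0,0,0]},{"hand":0.5,"translation":[0,0,-9],"angular":[0,0,0]},{"hand":0.5,"translation":[0,0,-19],"angular":[0,0,0]},{"hand":0.4,"translation":[0,0,-19],"angular":[0,0,0]},{"hand":0.35,"translation":[0,0,-19],"angular":[0,0,0]},{"hand":0.3,"translation":[0,0,-19],"angular":[0,0,0]},{"hand":0.2,"translation":[0,0,-19],"angular":[0,0,0]},{"hand":0.1,"translation":[0,0,-19],"angular":[0,0,0]},{"hand":0,"translation":[0,0,-19],"angular":[0,0,0]}]' --force 25

```text
t: 6.25
eef_pos: [0.4142, -0.1426, 0.042]
tool_rot: [0.0, 0.66, 0.751, 0.0]
contact_force: [0.4, 0.4, 2.6]
gripper_width: 0.256
grasp_force: 24.6
```

```bash
python3 - <<'E'
from h import *
im=bot.read_camera("side");cv2.imwrite("pics/side3.png",cv2.resize(im[180:330,150:310,::-1],(640,600),interpolation=cv2.INTER_CUBIC))
E
```

```text
(no output)
```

View pics/side3.png

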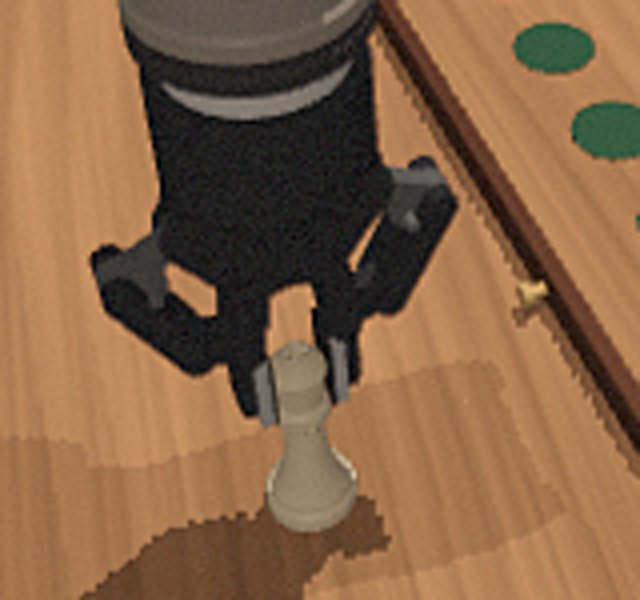

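Emit:
drive_tool --commands '[{"hand":0,"translation":[0,0,30],"angular":[0,0,0]},{"hand":0,"translation":[0,0,75],"angular":[0,0,0]},{"hand":0,"translation":[12,22,100],"angular":[0,0,0]},{"hand":0,"translation":[35,65,100],"angular":[0,0,0]},{"hand":0,"translation":[60,110,100],"angular":[0,0,0]},{"hand":0,"translation":[86,157,100],"angular":[0,0,0]},{"hand":0,"translation":[112,204,100],"angular":[0,0,0]},{"hand":0,"translation":[137,250,100],"angular":[0,0,0]},{"hand":0,"translation":[158,290,80],"angular":[0,0,0]},{"hand":0,"translation":[170,310,55],"angular":[0,0,0]},{"hand":0,"translation":[172,314,35],"angular":[0,0,0]},{"hand":0,"translation":[172,314,30],"angular":[0,0,0]}]' --force 30

```text
t: 7.8
eef_pos: [0.5843, 0.17, 0.0698]
tool_rot: [-0.001, 0.661, 0.751, -0.002]
contact_force: [0.1, -0.1, -0.6]
gripper_width: 0.254
grasp_force: 29.5
```

```bash
python3 - <<'E'
from h import *
im=bot.read_camera("side");cv2.imwrite("pics/side4.png",cv2.resize(im[80:260,180:370,::-1],(633,600),interpolation=cv2.INTER_CUBIC))
c="side"
for d in bot.outline_of(c,"king")[:2]:
    v,u=np.nonzero(d["pixels"]);print(c,d["score"],u.mean(),v.mean(),len(u))
    r=render(c,"king",.586,.1705,.03);print(cen(r),(r>0).sum()/4)
print(bot.get_obs()["eef_pos"])
E
```

```text
side 0.55 274.6577540106952 157.475935828877 374
[275.44607843 154.75532213] 446.25
[0.5851787  0.16954789 0.07114274]
```

View pics/side4.png

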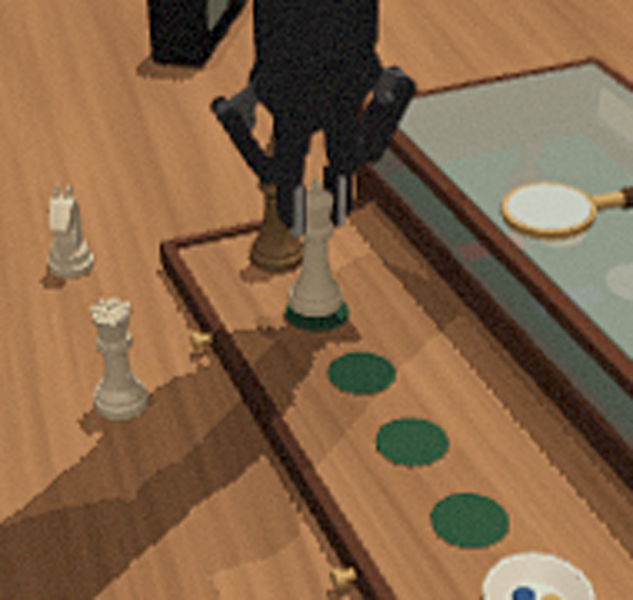

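Emit:
drive_tool --commands '[{"hand":0,"translation":[0,0,-7],"angular":[0,0,0]},{"hand":0,"translation":[0,0,-12],"angular":[0,0,0]},{"hand":0,"translation":[0,0,-14],"angular":[0,0,0]},{"hand":0,"translation":[0,0,-14],"angular":[0,0,0]},{"hand":0.3,"translation":[0,0,-14],"angular":[0,0,0]},{"hand":0.4,"translation":[0,0,-14],"angular":[0,0,0]},{"hand":0.6,"translation":[0,0,-14],"angular":[0,0,0]},{"hand":0.6,"translation":[0,0,-14],"angular":[0,0,0]},{"hand":0.6,"translation":[0,0,30],"angular":[0,0,0]},{"hand":0.6,"translation":[0,0,80],"angular":[0,0,0]},{"hand":0.6,"translation":[-30,-8,110],"angular":[0,0,0]},{"hand":0.6,"translation":[-80,-22,110],"angular":[0,0,0]}]'

```text
t: 9.4
eef_pos: [0.5076, 0.1508, 0.1844]
tool_rot: [0.001, 0.661, 0.751, 0.003]
contact_force: [-0.0, 0.5, -0.2]
gripper_width: 0.602
grasp_force: 0.0
```

```bash
python3 - <<'E'
from h import *
print(bot.get_obs()["eef_pos"])
c="side";im=bot.read_camera(c)
for d in bot.outline_of(c,"king")[:2]:
    v,u=np.nonzero(d["pixels"]);p=np.array([u.mean(),v.mean()]);print(d["score"],p,len(u));print(locate("king",(c,),{c:p},(.586,.17),.016))
E
```

```text
[0.50763566 0.15075429 0.18443078]
0.95 [275.15850144 161.58789625] 347
(array([0.58379457, 0.16446715]), array([-0.01226427, -0.02147664]))
```

Emit:
drive_tool --commands '[{"hand":0.6,"translation":[-50,-15,-30],"angular":[0,0,0]},{"hand":0.6,"translation":[-67,-19,-60],"angular":[0,0,0]},{"hand":0.6,"translation":[-67,-19,-80],"angular":[0,0,0]},{"hand":0.6,"translation":[-67,-19,-115],"angular":[0,0,0]},{"hand":0.6,"translation":[-67,-19,-150],"angular":[0,0,0]},{"hand":0.5,"translation":[-67,-19,-150],"angular":[0,0,0]},{"hand":0.4,"translation":[-67,-19,-150],"angular":[0,0,0]},{"hand":0.33,"translation":[-67,-19,-150],"angular":[0,0,0]},{"hand":0.25,"translation":[-67,-19,-150],"angular":[0,0,0]},{"hand":0.15,"translation":[-67,-19,-150],"angular":[0,0,0]},{"hand":0,"translation":[-67,-19,-150],"angular":[0,0,0]},{"hand":0,"translation":[-67,-19,-150],"angular":[0,0,0]}]'

```text
t: 11.0
eef_pos: [0.4396, 0.1307, 0.033]
tool_rot: [0.001, 0.66, 0.751, 0.001]
contact_force: [-1.1, -0.7, 7.4]
gripper_width: 0.253
grasp_force: 29.0
```

```bash
python3 - <<'E'
from h import *
print(bot.get_obs()["eef_pos"])
for c in("side","top"):
  im=bot.read_camera(c);cv2.imwrite(f"pics/{c}5.png",im[:,:,::-1])
  for d in bot.outline_of(c,"king")[:2]:
    v,u=np.nonzero(d["pixels"]);p=np.array([u.mean(),v.mean()]);print(c,d["score"],p,len(u));print(locate("king",(c,),{c:p},(.586,.17),.016)[0],proj(c,[.586,.1705,.016]))
r=render("side","king",.585,.170,.016);print(cen(r),(r>0).sum()/4)
a,b=[cv2.imread(f"pics/{c}5.png") for c in("side","top")]
cv2.imwrite("pics/c5.png",np.hstack([cv2.resize(a[110:230,175:315],None,fx=3,fy=3,interpolation=2),cv2.resize(b[150:270,150:270],None,fx=3,fy=3,interpolation=2)]))
E
```

```text
[0.43964563 0.13071471 0.03295358]
side 0.69 [275.27371274 160.26287263] 369
[0.58543908 0.1694045 ] [[275.05165    173.01877789]]
top 0.84 [189.90965732 183.04049844] 321
[0.58733258 0.17094039] [[191.74777742 185.40849993]]
[274.9941328  160.18131082] 436.75
```

View pics/c5.png

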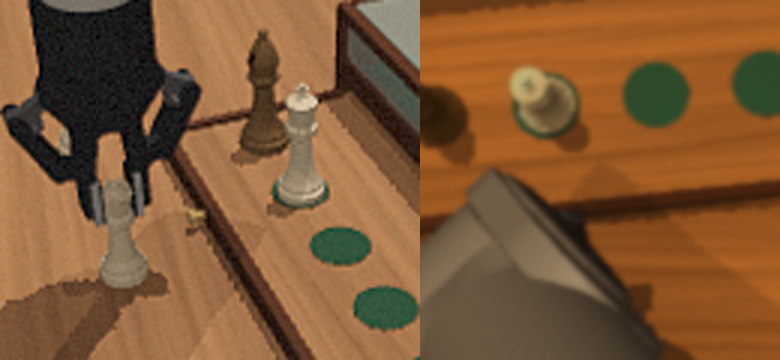

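Emit:
drive_tool --commands '[{"hand":0,"translation":[0,0,25],"angular":[0,0,0]},{"hand":0,"translation":[0,0,60],"angular":[0,0,0]},{"hand":0,"translation":[15,-3,70],"angular":[0,0,0]},{"hand":0,"translation":[50,-11,70],"angular":[0,0,0]},{"hand":0,"translation":[90,-20,70],"angular":[0,0,0]},{"hand":0,"translation":[130,-28,70],"angular":[0,0,0]},{"hand":0,"translation":[152,-33,60],"angular":[0,0,0]},{"hand":0,"translation":[156,-34,40],"angular":[0,0,0]},{"hand":0,"translation":[156,-34,24],"angular":[0,0,0]},{"hand":0,"translation":[156,-34,18],"angular":[0,0,0]},{"hand":0,"translation":[156,-34,16],"angular":[0,0,0]},{"hand":0,"translation":[156,-34,16],"angular":[0,0,0]}]'

```text
t: 12.7
eef_pos: [0.5929, 0.0966, 0.0491]
tool_rot: [-0.0, 0.66, 0.751, -0.001]
contact_force: [-7.5, -2.0, 16.2]
gripper_width: 0.25
grasp_force: 31.2
```

Emit:
drive_tool --commands '[{"hand":0.3,"translation":[0,0,0],"angular":[0,0,0]},{"hand":0.4,"translation":[0,0,0],"angular":[0,0,0]},{"hand":0.6,"translation":[0,0,0],"angular":[0,0,0]},{"hand":0.6,"translation":[0,0,0],"angular":[0,0,0]},{"hand":0.6,"translation":[0,0,40],"angular":[0,0,0]},{"hand":0.6,"translation":[0,0,90],"angular":[0,0,0]},{"hand":0.6,"translation":[-20,0,130],"angular":[0,0,0]},{"hand":0.6,"translation":[-80,0,130],"angular":[0,0,0]},{"hand":0.6,"translation":[-140,0,130],"angular":[0,0,0]},{"hand":0.6,"translation":[-140,0,130],"angular":[0,0,0]}]'

```text
t: 13.95
eef_pos: [0.4498, 0.0955, 0.1769]
tool_rot: [-0.0, 0.66, 0.752, -0.002]
contact_force: [0.9, 0.8, 0.2]
gripper_width: 0.604
grasp_force: 0.0
```

```bash
python3 - <<'E'
from h import *
print(bot.get_obs()["eef_pos"])
for c in("side","top"):
  im=bot.read_camera(c)
  for d in bot.outline_of(c,"queen")[:1]:
    v,u=np.nonzero(d["pixels"]);p=np.array([u.mean(),v.mean()]);print(c,d["score"],p,len(u),locate("queen",(c,),{c:p},(.596,.096),.016)[0])
# knight model fit from first pictures: base + tapered body/head boxes (along -x forward)
def hull(im,c,pts):
    h=cv2.convexHull(np.float32(proj(c,pts)));cv2.fillConvexPoly(im,np.int32(np.round((h+.5)*2*16)),255,shift=4)
def rk(c,x,y,th):
    im=render(c,"knight",x,y)
    R=np.array([[np.cos(th),-np.sin(th)],[np.sin(th),np.cos(th)]])
    def sl(segs):
        p=[]
        for z,x0,x1 in segs:
            for s in(-8.5,8.5):
                for xx in(x0,x1): p.append(np.r_[R@[xx,s]/1e3+[x,y],z/1e3])
        hull(im,c,np.array(p))
    sl([(15,-11,11),(40,-8,9)]);sl([(38,-17,9),(58,-8,8)])
    return im
masks={}
for c in("side","top"):
    im=cv2.imread(f"pics/{c}0.png")[:,:,::-1].astype(int)
    m=((im[:,:,2]>0.52*im[:,:,0])&(im[:,:,0]>60)) if c=="top" else ((im[:,:,2]>0.72*im[:,:,0]))
    b=np.zeros((420,560),bool);
    if c=="top": b[245:275,110:140]=1
    else: b[130:168,188:214]=1
    m&=b;masks[c]=cv2.resize(m.astype(np.uint8)*255,(1120,840),interpolation=0);print(c,m.sum())
from scipy.optimize import minimize
def cost(p,cs=("side","top")):
    return sum(np.count_nonzero((rk(c,p[0]/1e3,p[1]/1e3,p[2]/10)>0)!=(masks[c]>0)) for c in cs)
for cs in (("top",),("side",),("side","top")):
  best=min((minimize(cost,[432,297,10*t],args=(cs,),method="Nelder-Mead",options=dict(initial_simplex=[[432,297,10*t],[437,297,10*t],[432,302,10*t],[432,297,10*t+3]])) for t in(.9,1.2,1.5)),key=lambda s:s.fun)
  print(cs,best.x,best.fun)
o=[]
for c,(u,v) in(("side",(188,130)),("top",(110,243))):
    im=cv2.resize(cv2.imread(f"pics/{c}0.png"),(1120,840),interpolation=2)
    ct,_=cv2.findContours(rk(c,best.x[0]/1e3,best.x[1]/1e3,best.x[2]/10),0,2);cv2.drawContours(im,ct,-1,(0,255,0),1)
    ct,_=cv2.findContours(masks[c],0,2);cv2.drawContours(im,ct,-1,(255,0,0),1)
    o.append(cv2.resize(im[2*v-10:2*v+70,2*u-10:2*u+70],(400,400),interpolation=0))
cv2.imwrite("pics/kfit.png",np.hstack(o))
E
```

```text
[0.44984438 0.09553728 0.17687668]
side 0.95 [287.54820937 181.29476584] 363 [0.59087649 0.09237805]
top 0.76 [227.51724138 181.29118774] 261 [0.59344068 0.09652545]
side 76
top 102
('top',) [432.84050767 302.79491291  15.5762212 ] 734.0Traceback (most recent call last):
  File "<stdin>", line 33, in <module>
  File "<stdin>", line 33, in <genexpr>
    res = _minimize_neldermead(fun, x0, args, callback, bounds=bounds,
                               **options)
    fxcc = func(xcc)
    fx = function(np.copy(x), *(wrapper_args + args))
  File "<stdin>", line 31, in cost
  File "<stdin>", line 31, in <genexpr>
  File "<stdin>", line 11, in rk
  File "h.py", line 19, in render
    h=cv2.convexHull(np.float32(np.r_[ring(z1,r1),ring(z2,r2)]))
                                                  ~~~~^^^^^^^
  File "h.py", line 17, in ring
    def ring(z,r):return proj(c,np.c_[x+r*np.cos(a)/1e3,y+r*np.sin(a)/1e3,np.full(24,z/1e3+z0)])
                         ~~~~^^^^^^^^^^^^^^^^^^^^^^^^^^^^^^^^^^^^^^^^^^^^^^^^^^^^^^^^^^^^^^^^^^^
  File "h.py", line 9, in proj
    m=bot.camera_model(c);q=np.c_[np.atleast_2d(p),np.ones(len(np.atleast_2d(p)))]@np.array(m["view"]).T
ValueError: time passes only in moves, steps and waits
```

Emit:
drive_tool --commands '[{"hand":0.6,"translation":[60,1,0],"angular":[0,0,0]},{"hand":0.6,"translation":[120,1,0],"angular":[0,0,0]},{"hand":0.6,"translation":[143,1,-10],"angular":[0,0,0]},{"hand":0.6,"translation":[143,1,-40],"angular":[0,0,0]},{"hand":0.6,"translation":[143,1,-85],"angular":[0,0,0]},{"hand":0.5,"translation":[143,1,-127],"angular":[0,0,0]},{"hand":0.4,"translation":[143,1,-127],"angular":[0,0,0]},{"hand":0.33,"translation":[143,1,-127],"angular":[0,0,0]},{"hand":0.25,"translation":[143,1,-127],"angular":[0,0,0]},{"hand":0,"translation":[143,1,-127],"angular":[0,0,0]},{"hand":0,"translation":[143,1,-127],"angular":[0,0,0]},{"hand":0,"translation":[143,1,-121],"angular":[0,0,0]}]'

```text
t: 15.65
eef_pos: [0.5976, 0.0973, 0.0569]
tool_rot: [-0.0, 0.66, 0.751, -0.0]
contact_force: [0.6, 0.1, -0.5]
gripper_width: 0.248
grasp_force: 29.6
```

```bash
sed -i 's/^def proj/import functools\nM=functools.lru_cache(None)(bot.camera_model)\ndef proj/; s/m=bot.camera_model(c)/m=M(c)/' h.py; cat > kf.py <<'E'
from h import *
from scipy.optimize import minimize
def hull(im,c,pts):
    h=cv2.convexHull(np.float32(proj(c,pts)));cv2.fillConvexPoly(im,np.int32(np.round((h+.5)*2*16)),255,shift=4)
def rk(c,x,y,th):
    im=render(c,"knight",x,y)
    R=np.array([[np.cos(th),-np.sin(th)],[np.sin(th),np.cos(th)]])
    def sl(segs):
        hull(im,c,np.array([np.r_[R@[xx,s]/1e3+[x,y],z/1e3] for z,x0,x1 in segs for s in(-8.5,8.5) for xx in(x0,x1)]))
    sl([(15,-11,11),(40,-8,9)]);sl([(38,-17,9),(58,-8,8)])
    return im
masks={}
for c in("side","top"):
    bot.read_camera(c)
    for d in bot.outline_of(c,"knight")[:1]:
        m=d["pixels"];v,u=np.nonzero(m);print(c,d["score"],len(u),u.mean(),v.mean(),u.min(),u.max(),v.min(),v.max())
        masks[c]=cv2.resize(m.astype(np.uint8)*255,(1120,840),interpolation=0)
def cost(p,cs):
    return sum(np.count_nonzero((rk(c,p[0]/1e3,p[1]/1e3,p[2]/10)>0)!=(masks[c]>0)) for c in cs)
for cs in (("top",),("side",),("side","top")):
  best=min((minimize(cost,[432,297,10*t],args=(cs,),method="Nelder-Mead",options=dict(maxfev=120,initial_simplex=[[432,297,10*t],[437,297,10*t],[432,302,10*t],[432,297,10*t+3]])) for t in(.9,1.2,1.5)),key=lambda s:s.fun)
  print(cs,best.x,best.fun)
o=[]
for c,(u,v) in(("side",(188,130)),("top",(110,243))):
    im=cv2.resize(cv2.imread(f"pics/{c}0.png"),(1120,840),interpolation=2)
    ct,_=cv2.findContours(rk(c,best.x[0]/1e3,best.x[1]/1e3,best.x[2]/10),0,2);cv2.drawContours(im,ct,-1,(0,255,0),1)
    ct,_=cv2.findContours(masks[c],0,2);cv2.drawContours(im,ct,-1,(255,0,0),1)
    o.append(cv2.resize(im[2*v-10:2*v+80,2*u-10:2*u+80],(400,400),interpolation=0))
cv2.imwrite("pics/kfit.png",np.hstack(o))
E
python3 -c "
from station import bot
o=bot.get_obs();print(o['eef_pos'],o['contact_force'],o['gripper_width'])
import kf"
```

```text
[0.5976253  0.09728391 0.05688176] [ 0.64697647  0.05773702 -0.51203467] 0.24841318428303596
side 0.76 242 199.61570247933884 150.36776859504133 195 206 136 162
top 0.51 230 123.51304347826087 260.4391304347826 113 133 254 268
('top',) [431.83429906 302.54469867  16.4151392 ] 227.0
('side',) [428.60812737 303.43527463  13.19710417] 130.0
('side', 'top') [428.91380457 303.32444248  13.00260199] 396.0
```

View pics/kfit.png

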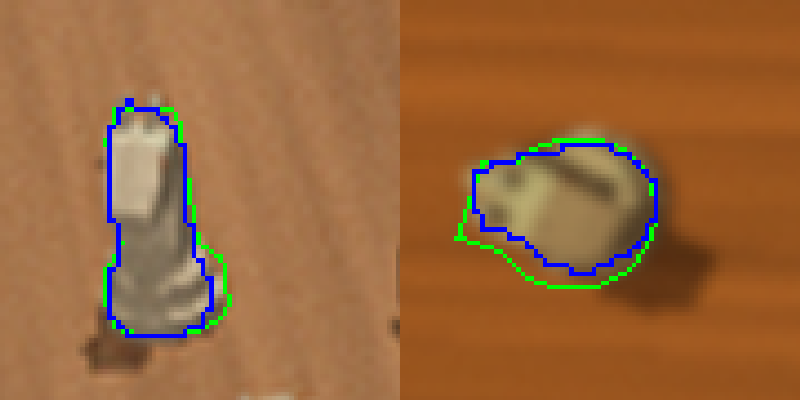

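Emit:
drive_tool --commands '[{"hand":0,"translation":[-2.5,0,0],"angular":[0,0,0]},{"hand":0,"translation":[-2.5,0,0],"angular":[0,0,0]},{"hand":0,"translation":[-2.5,0,-4],"angular":[0,0,0]},{"hand":0,"translation":[-2.5,0,-5.5],"angular":[0,0,0]},{"hand":0,"translation":[-2.5,0,-5.5],"angular":[0,0,0]},{"hand":0.3,"translation":[-2.5,0,-5.5],"angular":[0,0,0]},{"hand":0.4,"translation":[-2.5,0,-5.5],"angular":[0,0,0]},{"hand":0.6,"translation":[-2.5,0,-5.5],"angular":[0,0,0]},{"hand":0.6,"translation":[-2.5,0,-5.5],"angular":[0,0,0]},{"hand":0.6,"translation":[-2.5,0,30],"angular":[0,0,0]},{"hand":0.6,"translation":[-2.5,0,80],"angular":[0,0,0]},{"hand":0.6,"translation":[-12,0,120],"angular":[0,0,0]}]'

```text
t: 17.35
eef_pos: [0.5865, 0.0976, 0.1785]
tool_rot: [0.0, 0.661, 0.751, 0.001]
contact_force: [0.3, -0.9, -0.6]
gripper_width: 0.602
grasp_force: 0.0
```

Emit:
drive_tool --commands '[{"hand":0.6,"translation":[-60,0,0],"angular":[0,0,-0.18]},{"hand":0.6,"translation":[-100,40,0],"angular":[0,0,-0.35]},{"hand":0.6,"translation":[-130,90,0],"angular":[0,0,-0.495]},{"hand":0.6,"translation":[-155,140,0],"angular":[0,0,-0.495]},{"hand":0.6,"translation":[-155,190,0],"angular":[0,0,-0.495]},{"hand":0.6,"translation":[-155,204,-20],"angular":[0,0,-0.495]},{"hand":0.6,"translation":[-155,204,-50],"angular":[0,0,-0.495]},{"hand":0.6,"translation":[-155,204,-70],"angular":[0,0,-0.495]},{"hand":0.6,"translation":[-155,204,-70],"angular":[0,0,-0.495]}]'

```text
t: 18.48
eef_pos: [0.4298, 0.3007, 0.1054]
tool_rot: [-0.0, 0.824, 0.566, -0.002]
contact_force: [0.1, -1.2, 0.6]
gripper_width: 0.605
grasp_force: 0.0
```

```bash
python3 - <<'E'
from h import *
o=bot.get_obs();print(o["eef_pos"],o["q"].round(2))
for c in("side","top"):
  im=bot.read_camera(c);cv2.imwrite(f"pics/{c}6.png",im[:,:,::-1])
  for q,z in(("queen",.016),("king",.016),("pawn",0)):
   for d in bot.outline_of(c,q)[:1]:
    v,u=np.nonzero(d["pixels"]);p=np.array([u.mean(),v.mean()]);print(c,q,d["score"],p,len(u),locate(q,(c,),{c:p},ray(c,p,.04),z)[0])
a=cv2.imread("pics/side6.png")[80:220,165:325]
cv2.imwrite("pics/c6.png",cv2.resize(a,None,fx=4,fy=4,interpolation=2))
E
```

```text
[0.42984959 0.30071017 0.10540419] [-0.26  0.43 -0.58  1.98  0.31  0.82 -1.38]
side queen 0.82 [288.14395887 180.25192802] 389 [0.59324394 0.09561733]
side king 0.76 [275.24340176 160.85043988] 341 [0.5847542  0.16705438]
side pawn 0.75 [264.16393443 370.79713115] 488 [ 0.44063541 -0.28100986]
top queen 0.81 [227.96750903 179.97472924] 277 [0.59613292 0.09559384]
top king 0.91 [190.08991826 183.37057221] 367 [0.5866485  0.17054203]
top pawn 0.59 [411.43870968 261.93548387] 155 [ 0.44158968 -0.27869185]
```

View pics/c6.png

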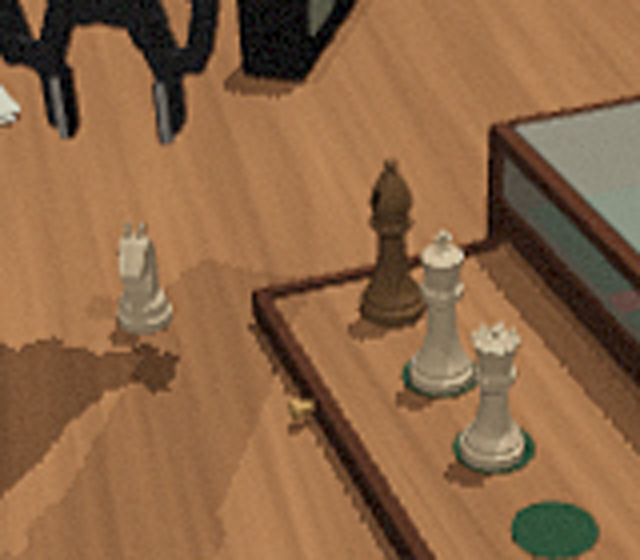

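```bash
python3 - <<'E'
from h import *
n=np.array([np.cos(-.37),np.sin(-.37)])
for z in(.112,.12):
  for s in(-.027,0,.027): print(z,s,proj("side",[.4305+s*n[0],.3013+s*n[1],z])[0].round(1))
for p in([.4305,.3013,0],[.4305,.3013,.06]):print(p,proj("side",p).round(1),proj("top",p).round(1))
r=render("side","knight",.4305,.3013);v,u=np.nonzero(r);print(u.min()/2,u.max()/2,v.max()/2)
# bright bone extents of knight base in side6 rows and top6
im=cv2.imread("pics/side6.png").astype(int)
for row in range(156,164):print(row,(im[row,188:214,0]/im[row,188:214,2].clip(1)*100).astype(int))
E
```

```text
0.112 -0.027 [184.8 118.1]
0.112 0 [196.1 118.7]
0.112 0.027 [207.5 119.2]
0.12 -0.027 [184.3 115. ]
0.12 0 [195.7 115.6]
0.12 0.027 [207.1 116.1]
[0.4305, 0.3013, 0] [[201.8 158.7]] [[125.7 260.5]]
[0.4305, 0.3013, 0.06] [[198.9 138. ]] [[116.8 260.1]]
195.0 209.0 163.0
156 [46 49 43 47 45 45 51 73 71 69 67 71 68 70 72 72 69 68 69 69 39 44 46 47
 48 45]
157 [41 43 45 45 44 45 55 71 69 71 69 70 70 72 70 70 67 68 73 76 42 41 46 46
 46 46]
158 [45 46 43 47 44 46 61 71 70 71 67 66 68 69 67 67 68 67 73 70 48 43 45 45
 44 44]
159 [46 47 46 47 44 44 57 73 71 70 70 69 68 70 68 70 71 72 71 66 44 46 45 45
 45 43]
160 [45 44 44 48 47 45 50 73 72 70 71 68 70 70 72 72 72 69 72 61 45 46 45 45
 46 44]
161 [46 48 45 46 47 44 45 66 70 69 71 68 67 68 67 71 69 68 63 49 42 44 45 43
 45 46]
162 [47 46 48 48 46 41 43 48 63 68 68 70 70 72 70 68 62 51 40 42 44 45 45 49
 45 46]
163 [46 47 48 47 45 42 43 41 42 44 57 61 58 56 53 49 42 42 45 42 45 44 46 46
 47 43]
```

Emit:
drive_tool --commands '[{"hand":0.6,"translation":[0,0,-30],"angular":[0,0,0]},{"hand":0.6,"translation":[0,0,-65],"angular":[0,0,0]},{"hand":0.55,"translation":[0,0,-88],"angular":[0,0,0]},{"hand":0.45,"translation":[0,0,-90],"angular":[0,0,0]},{"hand":0.35,"translation":[0,0,-90],"angular":[0,0,0]},{"hand":0.28,"translation":[0,0,-90],"angular":[0,0,0]},{"hand":0.2,"translation":[0,0,-90],"angular":[0,0,0]},{"hand":0.1,"translation":[0,0,-90],"angular":[0,0,0]},{"hand":0,"translation":[0,0,-90],"angular":[0,0,0]},{"hand":0,"translation":[0,0,-90],"angular":[0,0,0]}]'

```text
t: 20.12
eef_pos: [0.4314, 0.3019, 0.0176]
tool_rot: [0.0, 0.824, 0.566, 0.001]
contact_force: [-0.9, 0.1, 6.9]
gripper_width: 0.187
grasp_force: 31.2
```

```bash
python3 - <<'E'
from h import *
o=bot.get_obs();print(o["eef_pos"],o["tool_rot"],o["gripper_width"])
im=bot.read_camera("side").astype(int)
for row in range(154,166,2):print(row,(im[row,188:214,2]/im[row,188:214,0].clip(1)*100).astype(int))
cv2.imwrite("pics/c7.png",cv2.resize(np.uint8(im)[100:180,150:250,::-1],None,fx=6,fy=6,interpolation=2))
E
```

```text
[0.43142537 0.30194054 0.01760052] [8.16959706e-05 8.24270283e-01 5.66196004e-01 7.60752711e-04] 0.18652592744290317
154 [45 45 47 47 46 46 47 61 73 70 69 69 71 70 69 67 69 68 64 43 43 45 45 45
 45 45]
156 [45 45 42 47 45 43 44 66 69 69 67 70 68 68 69 68 70 66 72 78 44 46 41 46
 45 47]
158 [46 45 46 48 45 48 52 74 68 68 70 69 68 67 67 69 68 70 68 73 51 45 47 46
 44 45]
160 [43 42 42 40 43 45 47 70 71 70 70 69 70 69 70 71 69 70 71 59 48 45 44 45
 45 46]
162 [44 44 47 41 45 43 41 45 62 66 69 69 67 71 71 71 69 67 51 33 45 45 41 47
 45 46]
164 [45 37 46 42 44 44 42 42 42 45 38 43 34 40 43 40 38 40 43 45 44 43 40 42
 46 44]
```

Emit:
drive_tool --commands '[{"hand":0,"translation":[0,0,30],"angular":[0,0,0]},{"hand":0,"translation":[0,-15,70],"angular":[0,0,0.08]},{"hand":0,"translation":[10,-60,90],"angular":[0,0,0.2]},{"hand":0,"translation":[25,-110,90],"angular":[0,0,0.35]},{"hand":0,"translation":[40,-160,90],"angular":[0,0,0.495]},{"hand":0,"translation":[60,-208,90],"angular":[0,0,0.495]},{"hand":0,"translation":[90,-250,90],"angular":[0,0,0.495]},{"hand":0,"translation":[130,-275,85],"angular":[0,0,0.495]},{"hand":0,"translation":[165,-280,70],"angular":[0,0,0.495]},{"hand":0,"translation":[174,-280,45],"angular":[0,0,0.495]},{"hand":0,"translation":[174,-280,28],"angular":[0,0,0.495]},{"hand":0,"translation":[174,-280,28],"angular":[0,0,0.495]}]'

```text
t: 21.68
eef_pos: [0.6029, 0.0215, 0.0433]
tool_rot: [-0.001, 0.66, 0.751, -0.001]
contact_force: [-0.3, 0.9, 0.5]
gripper_width: 0.189
grasp_force: 30.4
```

```bash
python3 - <<'E'
from h import *
o=bot.get_obs();print(o["eef_pos"],o["tool_rot"],o["gripper_width"],o["contact_force"])
im=bot.read_camera("side").astype(int)
c0=proj("side",[.604,.0216,.028]).round(1);print(c0)
r=render("side","knight",.604,.0216,.028);v,u=np.nonzero(r);print(u.min()/2,u.max()/2,v.min()/2,v.max()/2)
R=im[:,:,2]/im[:,:,0].clip(1)
m=(R>.6)&(im[:,:,0]>110);b=np.zeros_like(m);b[195:222,285:322]=1;v,u=np.nonzero(m&b);print(u.min(),u.max(),v.max())
for row in range(200,220,2):print(row,(R[row,288:320]*100).astype(int))
E
```

```text
[0.60293699 0.02147307 0.04331953] [-0.00122349  0.6601583   0.75112443 -0.00127079] 0.18929320443495753 [-0.30211482  0.89393103  0.46632929]
[[303.4 207.7]]
295.5 312.5 198.0 213.5
285 312 215
200 [46 48 46 49 48 47 48 47 46 45 76 74 67 66 69 72 70 67 72 69 69 70 64 51
 45 46 43 48 45 43 47 45]
202 [46 47 47 46 47 47 45 45 47 57 69 70 68 69 68 71 71 69 70 69 69 54 44 43
 48 48 46 46 48 44 45 47]
204 [47 46 45 45 45 48 47 45 54 74 70 68 66 67 68 70 68 70 69 69 71 71 59 45
 43 46 44 46 47 43 45 45]
206 [46 44 45 47 46 48 49 58 73 66 68 68 67 69 68 69 73 69 69 66 68 69 66 46
 45 45 48 45 46 47 47 44]
208 [45 46 46 47 47 44 96 75 69 72 69 68 68 71 70 70 68 69 70 68 69 69 72 86
 57 46 43 45 47 47 47 46]
210 [ 49  45  47  46  46 113 109  72  71  68  69  69  70  69  69  70  70  70
  70  68  69  69  67  77 200  78  45  44  48  43  47  46]
212 [ 45  46  44  45  46 188 127  73  68  69  70  68  71  73  72  70  72  71
  71  70  68  70  66 104 129 148  68  42  46  46  46  47]
214 [ 44  42  44  45  43 135 153 171 156  76  69  67  66  69  67  69  71  70
  66  67  67  76 161 108 169 119  58  36  30  47  44  46]
216 [ 44  45  40  40  43  46  60  96 121 244 114 142 191 244 135 108 200 180
 266 161 153 108 225 127 117  44  40  41  43  41  43  47]
218 [ 44  37  46  41  41  38  45  42  41  57  78 134 109 175 143 124 103 166
 146 222 154  80  60  53  41  42  35  47  45  41  37  45]
```

Emit:
drive_tool --commands '[{"hand":0,"translation":[2,1,0],"angular":[0,0,0]},{"hand":0,"translation":[2,1,-5],"angular":[0,0,0]},{"hand":0,"translation":[2,1,-9],"angular":[0,0,0]},{"hand":0,"translation":[2,1,-10.5],"angular":[0,0,0]},{"hand":0,"translation":[2,1,-10.5],"angular":[0,0,0]},{"hand":0.25,"translation":[2,1,-10.5],"angular":[0,0,0]},{"hand":0.4,"translation":[2,1,-10.5],"angular":[0,0,0]},{"hand":0.6,"translation":[2,1,-10.5],"angular":[0,0,0]},{"hand":0.6,"translation":[2,1,-10.5],"angular":[0,0,0]},{"hand":0.6,"translation":[2,1,30],"angular":[0,0,0]},{"hand":0.6,"translation":[2,1,80],"angular":[0,0,0]},{"hand":0.6,"translation":[-10,1,120],"angular":[0,0,0]}]'

```text
t: 23.22
eef_pos: [0.5957, 0.0227, 0.1667]
tool_rot: [0.0, 0.66, 0.751, 0.001]
contact_force: [0.3, -0.4, -0.6]
gripper_width: 0.599
grasp_force: 0.0
```

Emit:
drive_tool --commands '[{"hand":0.6,"translation":[-40,-30,0],"angular":[0,0,0]},{"hand":0.6,"translation":[-70,-80,0],"angular":[0,0,0]},{"hand":0.6,"translation":[-100,-135,0],"angular":[0,0,0]},{"hand":0.6,"translation":[-125,-190,0],"angular":[0,0,0]},{"hand":0.6,"translation":[-145,-245,0],"angular":[0,0,0]},{"hand":0.6,"translation":[-154,-290,-20],"angular":[0,0,0]},{"hand":0.6,"translation":[-154,-302,-50],"angular":[0,0,0]},{"hand":0.6,"translation":[-154,-302,-80],"angular":[0,0,0]},{"hand":0.6,"translation":[-154,-302,-80],"angular":[0,0,0]}]'

```text
t: 24.35
eef_pos: [0.4392, -0.2788, 0.083]
tool_rot: [-0.002, 0.66, 0.751, -0.0]
contact_force: [-0.8, -0.4, 0.5]
gripper_width: 0.598
grasp_force: 0.0
```

```bash
python3 - <<'E'
from h import *
o=bot.get_obs();print(o["eef_pos"])
for c in("side","top"):
  im=bot.read_camera(c)
  if c=="side": cv2.imwrite("pics/side8.png",im[:,:,::-1])
  for d in bot.outline_of(c,"pawn")[:2]:
    v,u=np.nonzero(d["pixels"]);p=np.array([u.mean(),v.mean()]);print(c,d["score"],p,len(u),locate("pawn",(c,),{c:p},ray(c,p,.02),0)[0])
  for d in bot.outline_of(c,"knight")[:2]: print(c,d["score"],d["position"],d["pixels"].sum())
  # pad/knight base extents
  x,y=((.604,.0216) if c=="side" else (.6063,.022));r=render(c,"knight",x,y,.016);v,u=np.nonzero(r);print("model",u.min()/2,u.max()/2,v.min()/2,v.max()/2)
  R=im[:,:,2]/im[:,:,0].clip(1).astype(float)
  for row in (range(204,222,2) if c=="side" else range(164,190,2)):print(row,(R[row,288:320] if c=="side" else R[row,248:282]).__mul__(100).astype(int))
E
```

```text
[ 0.43918382 -0.27878545  0.0829939 ]
side 0.69 [263.6892779  371.30415755] 457 [ 0.43978405 -0.28145181]
side 0.69 [306.1, 199.5] 336
side 0.45 [265.7, 369.0] 476
model 295.5 312.0 202.5 218.0
204 [77 77 78 75 78 79 74 76 74 77 69 64 71 68 71 72 69 69 69 73 73 70 71 50
 47 49 50 50 50 49 47 48]
206 [77 76 80 77 76 77 74 78 73 79 73 72 70 69 72 72 71 69 70 72 71 71 71 68
 45 48 50 48 50 49 47 49]
208 [76 81 77 77 77 77 78 78 74 76 70 72 71 72 67 70 72 71 73 69 70 73 74 74
 56 47 49 50 49 50 49 49]
210 [76 78 77 79 75 77 78 76 78 77 77 72 71 71 72 71 71 71 71 70 75 74 73 76
 84 74 47 49 50 48 49 49]
212 [ 78  75  76  75  78  77  80  77  76  79  75  78  69  69  72  71  70  71
  71  72  70  68  69  72  75 311  76  47  48  48  49  50]
214 [ 78  76  77  79  77  79  77  78  79  78  77  76  70  73  72  72  73  73
  71  70  73  74  72  70  81 136  56  46  49  49  48  48]
216 [ 75  77  75  75  75  77  77  76  78  78  78  80  70  70  68  71  72  71
  68  70  69  69  73 100 132  53  46  50  48  47  48  48]
218 [ 81  76  76  76  76  78  80  77  78  78  77  81 107 117  95  76  72  77
  87  91  98
[... 1055 characters left out ...]
53 52 48 47 48
 50 50 51 47 28 22 20 20 20 20]
178 [20 20 20 20 22 28 48 77 87 70 60 56 52 50 48 48 49 47 48 50 48 49 50 52
 51 49 51 50 30 22 20 20 20 21]
180 [20 21 20 20 20 25 36 66 85 80 66 56 52 50 51 51 51 51 52 52 52 52 52 51
 50 51 53 42 26 22 21 21 20 21]
182 [21 21 21 21 20 22 26 39 71 87 82 65 55 51 50 51 51 52 52 51 51 51 50 50
 51 57 48 30 22 21 20 20 20 20]
184 [21 20 20 20 20 20 21 26 38 60 82 89 84 70 60 55 52 51 50 50 51 51 52 59
 59 43 28 22 21 21 22 21 21 20]
186 [20 20 20 20 20 20 20 21 22 26 37 52 70 80 85 87 85 76 72 66 67 63 52 41
 30 22 21 20 21 21 20 20 21 20]
188 [20 20 20 20 20 20 21 20 19 21 21 22 25 31 35 41 46 48 40 31 26 24 22 21
 20 21 20 20 20 20 20 20 20 20]
```

Emit:
drive_tool --commands '[{"hand":0.6,"translation":[0,-1,-30],"angular":[0,0,0]},{"hand":0.6,"translation":[0,-1,-60],"angular":[0,0,0]},{"hand":0.55,"translation":[0,-1,-74],"angular":[0,0,0]},{"hand":0.45,"translation":[0,-1,-74],"angular":[0,0,0]},{"hand":0.35,"translation":[0,-1,-74],"angular":[0,0,0]},{"hand":0.28,"translation":[0,-1,-74],"angular":[0,0,0]},{"hand":0.2,"translation":[0,-1,-74],"angular":[0,0,0]},{"hand":0.1,"translation":[0,-1,-74],"angular":[0,0,0]},{"hand":0,"translation":[0,-1,-74],"angular":[0,0,0]},{"hand":0,"translation":[0,-1,-74],"angular":[0,0,0]}]'

```text
t: 25.9
eef_pos: [0.4417, -0.281, 0.0116]
tool_rot: [0.001, 0.66, 0.751, 0.0]
contact_force: [-0.4, -0.4, 6.2]
gripper_width: 0.202
grasp_force: 29.2
```

```bash
python3 - <<'E'
from h import *
o=bot.get_obs();print(o["eef_pos"],o["gripper_width"])
c="side";im=bot.read_camera(c)
for d in bot.outline_of(c,"pawn")[:2]:
    v,u=np.nonzero(d["pixels"]);p=np.array([u.mean(),v.mean()]);print(c,d["score"],p,len(u),u.min(),u.max(),v.min(),v.max())
for d in bot.outline_of(c,"knight")[:2]: print(c,d["score"],d["position"],d["pixels"].sum())
r=render(c,"knight",.604,.0216,.016);v,u=np.nonzero(r);print("model",u.min()/2,u.max()/2,v.max()/2)
R=im[:,:,2]/im[:,:,0].clip(1).astype(float)
for row in range(206,222,2):print(row,(R[row,288:320]*100).astype(int))
E
```

```text
[ 0.44170698 -0.28096278  0.01163737] 0.20210597588976625
side 0.77 [265.54084507 371.62253521] 355 256 274 356 385
model 295.5 312.0 218.0
206 [ 78  75 105  81  97  76  72  83  92  84  85  90  95  85  91  85  80  84
  73  97 100  80  81  78  77  75  79  79  78  72  78  79]
208 [ 93  89  97  91  86  85  92  80  95  93  89  83  93  89  82  87 114  94
  79  97  97  82  77  78  78  79  78  76  74  79  74  78]
210 [ 90  75  90  84  83  89  89  82  93  79  95  77  89 105  82  90  91  97
  88 100  87  70  78  79  78  76  78  78  78  77  73  80]
212 [92 88 76 84 75 90 82 86 77 90 97 65 89 93 86 83 86 85 93 84 85 76 74 76
 78 78 78 77 76 77 81 75]
214 [84 89 82 86 92 71 97 91 89 82 88 83 86 97 87 87 94 75 97 81 75 75 77 76
 75 79 75 75 79 83 70 49]
216 [103  90  82  88  76 100  91 100  76  89  88  88  96  82  94  91  75 110
  78  75  77  75  76  79  78  77  77  78  78  70  47  46]
218 [ 90  70 102  75  85  54  75  85  89  86  89  86  88 100  82  97  97  73
  82  75  74  79  77  77  78  79  80  82  61  48  46  45]
220 [92 85 88 76 83 84 80 87 75 88 91 86 90 93 97 81 75 75 74 77 79 77 80 76
 77 81 70 52 47 47 49 51]
```

Emit:
drive_tool --commands '[{"hand":0,"translation":[0,0,30],"angular":[0,0,0]},{"hand":0,"translation":[0,15,70],"angular":[0,0,0]},{"hand":0,"translation":[15,55,75],"angular":[0,0,0]},{"hand":0,"translation":[35,100,75],"angular":[0,0,0]},{"hand":0,"translation":[55,145,75],"angular":[0,0,0]},{"hand":0,"translation":[80,190,75],"angular":[0,0,0]},{"hand":0,"translation":[115,218,75],"angular":[0,0,0]},{"hand":0,"translation":[155,227,70],"angular":[0,0,0]},{"hand":0,"translation":[174,227,50],"angular":[0,0,0]},{"hand":0,"translation":[174,227,28],"angular":[0,0,0]},{"hand":0,"translation":[174,227,28],"angular":[0,0,0]},{"hand":0,"translation":[174,227,28],"angular":[0,0,0]}]'

```text
t: 27.55
eef_pos: [0.614, -0.0539, 0.0389]
tool_rot: [-0.0, 0.661, 0.751, -0.0]
contact_force: [0.2, 0.4, -0.4]
gripper_width: 0.21
grasp_force: 29.4
```

```bash
python3 - <<'E'
from h import *
o=bot.get_obs();print(o["eef_pos"],o["gripper_width"],o["contact_force"])
c="side";im=bot.read_camera(c).astype(int)
r=render(c,"pawn",.6136,-.0528,.028);v,u=np.nonzero(r);print("model",u.min()/2,u.max()/2,v.max()/2)
R=im[:,:,2]/im[:,:,0].clip(1).astype(float)
for row in range(222,244,2):print(row,(R[row,304:338]*100).astype(int))
E
```

```text
[ 0.61397024 -0.05389571  0.03890433] 0.2095762125946167 [ 0.20840335  0.40562264 -0.41870052]
model 314.0 329.0 237.0
222 [ 44  47  47  48  45  45  49  46  44  47 155 150  96  90  87  87  88  65
  69  72  68  69  70  56  35  43  51  50  45  45  45  45  46  49]
224 [48 42 45 46 46 48 46 46 48 46 45 54 87 91 88 90 74 66 71 72 73 65 49 41
 45 48 45 45 45 48 46 45 44 45]
226 [47 48 47 45 45 47 46 46 46 45 42 50 63 75 71 68 69 68 72 70 72 70 51 45
 45 48 43 49 47 47 46 46 47 45]
228 [45 45 48 46 46 44 47 45 44 50 67 73 68 71 69 71 67 70 69 69 70 70 73 63
 45 42 43 45 44 46 45 45 44 46]
230 [ 45  47  43  47  44  45  45  53 114  83  74  67  69  69  69  72  71  72
  72  71  70  70  69  72  65  44  44  43  47  46  47  46  46  46]
232 [ 45  45  46  43  46  43 109 137 123  95  67  67  71  69  73  70  71  69
  70  73  69  71  70  68  70 195 100  52  45  44  45  48  44  46]
234 [ 47  45  48  42  44 110 134 123 123 117  73  70  68  72  69  69  71  71
  68  71  70  69  69  68  85 128 137  97  56  43  47  47  46  46]
236 [ 46  45  47  44  44  56 168 126 120 125 216  88  72  68  69  68  70  70
  67  71  70  67  67  82 140 141 120 158  56  45  37  48  47  48]
238 [  46   46   46   46   46   42  133  137  140  110  130  114  127  176
  900  141  126   97  110  244 1600  244  119  119  108  133  118  120
   55   43   43   46   41   43]
240 [ 44  42  36  36  46  44  39  54 130 118 164 118 131 152 126 108 120 115
 130 126 147  94 122 125  91 125 142  68  49  39  41  43  40  38]
242 [ 37  46  46  42  39  43  42  42  42  49  78 129 128 171 123 125 108 120
 100 100 129 115 230 125  79  53  42  40  36  45  47  46  44  40]
```

Emit:
drive_tool --commands '[{"hand":0,"translation":[0.5,0,-6],"angular":[0,0,0]},{"hand":0,"translation":[0.5,0,-10],"angular":[0,0,0]},{"hand":0,"translation":[0.5,0,-11.5],"angular":[0,0,0]},{"hand":0,"translation":[0.5,0,-11.5],"angular":[0,0,0]},{"hand":0.25,"translation":[0.5,0,-11.5],"angular":[0,0,0]},{"hand":0.35,"translation":[0.5,0,-11.5],"angular":[0,0,0]},{"hand":0.55,"translation":[0.5,0,-11.5],"angular":[0,0,0]},{"hand":0.55,"translation":[0.5,0,-11.5],"angular":[0,0,0]},{"hand":0.55,"translation":[0.5,0,30],"angular":[0,0,0]},{"hand":0.55,"translation":[0.5,0,80],"angular":[0,0,0]},{"hand":0.55,"translation":[-20,0,130],"angular":[0,0,0]},{"hand":0.55,"translation":[-70,-10,150],"angular":[0,0,0]}]'

```text
t: 29.1
eef_pos: [0.5474, -0.0622, 0.192]
tool_rot: [0.002, 0.66, 0.751, 0.002]
contact_force: [-0.2, -0.8, 0.4]
gripper_width: 0.546
grasp_force: 0.0
```

Emit:
drive_tool --commands '[{"hand":0.55,"translation":[-40,-40,20],"angular":[0,0,0]},{"hand":0.55,"translation":[-80,-85,20],"angular":[0,0,0]},{"hand":0.55,"translation":[-110,-135,20],"angular":[0,0,0]},{"hand":0.55,"translation":[-140,-185,20],"angular":[0,0,0]},{"hand":0.55,"translation":[-150,-240,20],"angular":[0,0,0]},{"hand":0.55,"translation":[-150,-300,20],"angular":[0,0,0]},{"hand":0.55,"translation":[-150,-350,20],"angular":[0,0,0]},{"hand":0.55,"translation":[-150,-400,20],"angular":[0,0,0]},{"hand":0.55,"translation":[-150,-400,20],"angular":[0,0,0]}]'

```text
t: 30.22
eef_pos: [0.393, -0.4677, 0.208]
tool_rot: [0.0, 0.663, 0.749, -0.001]
contact_force: [0.2, 0.9, -0.5]
gripper_width: 0.553
grasp_force: 0.0
```

```bash
python3 - <<'E'
from h import *
print(bot.get_obs()["eef_pos"])
pads={"side":{"king":(.5848,.17),"queen":(.5944,.0957),"knight":(.6038,.0216),"pawn":(.6136,-.0528)},"top":{"king":(.5872,.1709),"queen":(.5966,.0962),"knight":(.6063,.022),"pawn":(.616,-.0526)}}
ims={}
for c in("side","top"):
  im=bot.read_camera(c);ims[c]=im[:,:,::-1].copy()
  for q in("king","queen","pawn","bronze_bishop","pin_dish"):
   for d in bot.outline_of(c,q)[:1]:
    v,u=np.nonzero(d["pixels"]);p=np.array([u.mean(),v.mean()])
    print(c,q,round(d["score"],2),p.round(1),len(u),((locate(q,(c,),{c:p},pads[c][q],.016)[0]-pads[c][q])*1e3).round(1) if q in pads[c] else "")
s=cv2.resize(ims["side"][105:275,225:365],(494,600),interpolation=2)
t=cv2.resize(ims["top"][150:210,140:360],(800,218),interpolation=2)
k=cv2.resize(ims["top"][160:192,250:320],(306,140),interpolation=2)
o=np.zeros((600,800,3),np.uint8);o[:,:306]=0;s2=cv2.resize(s,(310,376));o[:218]=t;o[220:596,:310]=s2
o[220:220+223,312:800]=cv2.resize(k,(488,223));cv2.imwrite("pics/final.png",o)
E
```

```text
[ 0.39304999 -0.46774426  0.20796701]
top king 0.53 [190. 183.] 319 [ 0.2 -0.2]
top queen 0.55 [228.1 180.1] 293 [-0.7 -0.7]
top pawn 0.7 [301.9 173.2] 153 [-0.1 -0.4]
top bronze_bishop 0.95 [151.9 187.1] 405
```

View pics/final.png

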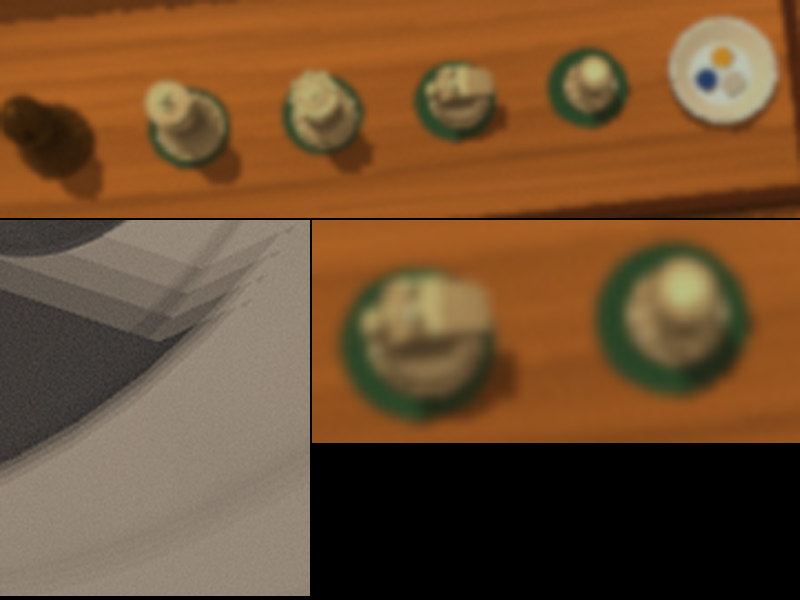

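```bash
python3 -c "
from station import bot
print(bot.hand_in())"
```

```text
the job is handed in; nothing more can be done
None
```

The job is handed in: king, queen, knight and pawn stand upright on their pads in order from bishop to dish, the king, queen and pawn measured within about 1 mm of centre and the knight judged by eye to be 1–2 mm off; nothing toppled, and the arm touched neither the bishop nor the dish.

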